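Clamp a bottle in the hand-cranked cam fixture

ROBOT

A 6-joint arm with a two-finger parallel gripper is mounted at the origin on the work surface. World frame = base frame: x ahead of the robot, y to its left, z up, the work surface at z = 0. Lengths are in m, angles in rad, forces in N, time in s.
With the tool pointing down it reaches from about 0.3 to 0.75 m from the base axis. Payload 8.5 kg.
Tool frame: the origin (TCP) lies between the finger pads; the fingertips stand 25 mm ahead of it and the grasp point (between the pads) lies 6 mm ahead of it; z points along the fingers, y is the direction in which the jaws open and shut (so a half turn about z gives the same grasp; the last joint's range is limited). The gripper opens to 85 mm and grips with 20 to 120 N. Pads are 22 mm wide; open, the fingers measure 114 mm over their backs; the gripper's body (76 mm by 85 mm) begins 54 mm behind the grasp point. The pads swing forward as they close: fully open they stand 13 mm farther back than shut.
Start: joints at [-1.332, 0.381, 1.297, -0, 1.464, -0.215], TCP at [0.241, -0.494, 0.256] pointing down, gripper open.
Joint ranges: [-3.11, 3.11], [-0.89, 2.33], [0.22, 2.48], [-1.42, 4.56], [0.17, 2.85], [-2.88, 2.88]. Speed limits (rad/s): [2.39, 2.39, 3.14, 3.14, 3.14, 3.14].

INTERFACE

Orientations are given as a unit quaternion [w, x, y, z].
In Python, from cell import env gives the robot as it stands.
- The arm moves only by the shell command python3 -m inch 'ROWS' [FORCE]. ROWS is JSON, a list of rows, each an object of numbers: "hand": the opening, from 0 (shut) to 1 (fully open); "dx", "dy", "dz": the shift along the tool's x, y, z in mm; "yaw": the turn about the tool's z in degrees. In form: [{"hand": .., "dx": .., "dy": .., "dz": .., "yaw": ..}, ...]. A call has 1 to 20 rows; each row is the pose to reach, as a shift and turn from the pose commanded when the call began, along the tool's axes at that moment; what a row does not reach only later rows make up. A row lasts 1/10 s, in which the tool goes at most 50 mm and 8.59 degrees, less where a joint would pass 70% of its speed; a pose out of reach is approached as far as the arm can. A call with a gripper value outside its range is refused whole. The fingers move at their own pace and stop on an object; FORCE is the grip in N (left out, the last holds). Time passes only in rows, so rows that repeat a pose let the fingers close. It gives the time, the measured TCP pose, the force and the opening at its end, in the units of the state.
- env.read_state(): the state, without advancing time (a new reading comes with each control period).
- env.read_camera(name): name is "side" or "top"; returns the picture (384x512x3 uint8, blue, green, red); there is no depth.
- env.camera_params(name): a dict with "camera_matrix" (3x3 intrinsics, pixels), "eye" and "attitude" of the camera in the world. Camera axes: x right, y down, z forward; pixel columns grow to the right and rows downward; lengths in m; the calibration is good to about 2 mm. A picture is of the moment at which its call begins. camera_params takes no time and is no camera call.
- env.hand_in(): hands the job in, once; it reports no verdict.
The state is a dict: "clock": time; "joint_pos": joint angles; "joint_velocities": joint speeds; "tau": joint torques, N m; "ee_pos": TCP position; "eef_rot": TCP orientation; "wrist_force": force on the tool from outside, world axes, zero at the start; "ft_torque": the same for the moment, N m; "width": opening from 0.0 (shut) to 1.0 (fully open).
Only numpy, scipy, OpenCV 4.12 (cv2) and the standard library are available. Lean on these libraries where they do the work, as an engineer would, in place of code of your own. Each camera call takes 0.05 s, during which the arm holds its last target. There are 200 camera calls.

TASK

Stand the red-capped bottle upright in the nest of the green cam clamp, then turn the crank anticlockwise by its red knob until the follower roller has climbed onto the cam's flat dwell, and let go there, so that the clamp holds the bottle by itself. Do not crank past the dwell onto the cam's high lobe, not even briefly, because that crushes the bottle. Leave everything else on the counter where it is.

Things in the scene. Friction and masses are not known exactly. Their poses are not given: they have to be found in the camera images.
- bottle_red_mid (a point): half-way up (47 mm above its base) the bottle to be clamped: white plastic, yellow label band, red cap; body 52 mm in diameter up to 56 mm height, shoulder to 70 mm, cap 27 mm in diameter to 94 mm; about 0.14 kg; z axis up. It stands on the counter (z = 0) among two like bottles, their centres at least 90 mm away.
- bottle_red: the same bottle; origin at the centre of its underside
- clamp: green base plate of the clamp, 130 x 290 mm, 12 mm thick; all point axes on it are its own: +y from crankshaft to bottle, z up. The sliding follower between them (top of its guide 43 mm over the counter) has a roller on the brass cam under the crank. The cam is fixed to the crank, but at another angle each time, anywhere within 2 rad.
- nest (a point): floor of the nest, 12 mm above the counter: where the centre of the bottle's underside is when pressed fully into the aluminium vee. The vee opens to -y (to the jaw); its walls are 22 mm high above this floor. With the crank at its start the jaw leaves 8 mm of play: set the bottle down up to 8 mm to -y of this point (4 mm is the middle); the jaw pushes it home.
- shaft (a point): on the vertical crankshaft axis, 77.5 mm over the counter, 165 mm from nest along -y. Felt at the knob in turning: free part, under 2 N; rise, 1.0 rad long, jumping to 5 N when the jaw meets the bottle and growing to about 9 N at its end (let go here, it springs back); flat dwell, about 0.3 rad, falling to about 1 N, the crank stays; then at once the steep high lobe, 20 N and more, crushing the bottle within 0.1 rad.
- knob_grip (a point): middle of the red crank knob: upright cylinder 24 mm in diameter, 45 mm tall, spinning freely on its pin, centre 77.5 mm over the counter, 70 mm from the shaft axis. Below it (its foot is 55 mm over the counter) is the dark crank arm, top at 53 mm. Pinched from above it can be led round the shaft in a circle without turning the gripper.
- crank (a joint): crank angle in rad, growing anticlockwise seen from above; the direction from shaft to knob is 2.4 rad + this value, counted from the clamp's x axis. Starts between 0 and 0.5, stops at 4.6. The middle of the dwell lies at a crank angle of 2.86 give or take 1.0, different each time: it must be felt or seen.
- jaw: black clamp jaw, 30 mm wide, 18 mm high, carried on a spring by the follower; origin at the middle of its face's width, 26 mm below its mid height. It meets the bottle after up to 8 mm, then stands still while the spring behind it is compressed, so its place does not show where the dwell is. At the dwell it presses with about 20 N.
- bottle_blue_mid (a point): mid-height of a bystander: a bottle of the same shape with a blue cap and green label
- bottle_green_mid (a point): mid-height of a bystander: a bottle of the same shape with a green cap and paper label
- carton_yellow: bystander: upright yellow carton 60 x 100 x 130 mm, origin under its centre
- carton_blue: bystander: upright blue carton 70 x 90 x 110 mm, origin under its centre
- cup: bystander: clear measuring cup, 80 mm wide, 90 mm tall, origin under its centre
- tape: bystander: tan roll of tape, 100 mm wide, 25 mm high, lying flat, origin under its centre
- brush: bystander: dusting brush lying beyond the clamp; origin under it

How it is judged:
By the outcome, as a careful person would: the job done as asked, in the order asked, and still so for the second after the job is handed in, with the robot touching nothing.
It also fails if it takes over 72 s, if anything falls off the work surface, if the arm or the gripper's body presses on something with over 40 N, if the wrist force passes 120 N, or if a joint passes its speed limit or range.

## Working session

There is one attempt and no reset: what is moved stays moved. The work goes in short steps, Python scripts to look and compute and a shell command to move; the robot and the scene stay as the last step left them, time stands still between calls to the robot, and variables do not carry over. Pictures are saved under pics/ and viewed, about 8 in all and at most 12, crops included, and the job is handed in when it is done.

```bash
mkdir -p pics; ls
cat > h.py <<'E'
import numpy as np, cv2
from cell import env
from scipy.spatial.transform import Rotation as R
def rot(a):
    a=np.array(a,float)
    return a if a.shape==(3,3) else R.from_quat(a[[1,2,3,0]]).as_matrix()
def ray(n,u,v):
    p=env.camera_params(n); K=np.array(p["camera_matrix"]); e=np.array(p["eye"])
    return e, rot(p["attitude"])@np.linalg.inv(K)@np.array([u,v,1.])
def plane(n,u,v,z):
    e,d=ray(n,u,v); return e+d*(z-e[2])/d[2]
def proj(n,X):
    p=env.camera_params(n); c=rot(p["attitude"]).T@(np.array(X)-np.array(p["eye"])); q=np.array(p["camera_matrix"])@c
    return q[:2]/q[2]
def blobs(im,lo,hi,amin=30):
    h=cv2.cvtColor(im,cv2.COLOR_BGR2HSV)
    m=cv2.inRange(h,lo,hi) if lo[0]<=hi[0] else cv2.inRange(h,(0,lo[1],lo[2]),hi)|cv2.inRange(h,lo,(180,hi[1],hi[2]))
    n,_,s,c=cv2.connectedComponentsWithStats(m)
    return [(s[i].tolist(),c[i].round(1).tolist()) for i in range(1,n) if s[i][4]>=amin]
E
python3 - <<'E'
from h import *
for n in ("top","side"):
    im=env.read_camera(n); cv2.imwrite(f"pics/{n}0.png",cv2.resize(im,(800,600)))
    cv2.imwrite(f"pics/raw_{n}0.png",im)
    p=env.camera_params(n); print(n,p)
    print("red",blobs(im,(172,120,70),(8,255,255)))
s=env.read_state(); print(s)
E
```

```text
pics
top {'camera_matrix': array([[396.42219756,   0.        , 260.42734203],
       [  0.        , 396.42219756, 185.78335945],
       [  0.        ,   0.        ,   1.        ]]), 'eye': array([ 0.47708152, -0.01257762,  1.25696923]), 'attitude': array([ 0.03699739, -0.70363662,  0.70885328, -0.03246127])}
red [([280, 211, 9, 9, 53], [284.2, 214.9]), ([160, 244, 10, 8, 59], [164.5, 247.3]), ([80, 297, 15, 12, 116], [87.3, 302.1]), ([27, 298, 16, 12, 139], [34.1, 302.6]), ([52, 323, 16, 13, 137], [59.5, 328.7]), ([0, 324, 16, 13, 144], [6.4, 329.1]), ([24, 349, 17, 15, 154], [31.5, 355.6]), ([78, 349, 16, 15, 144], [85.1, 355.4])]
side {'camera_matrix': array([[369.64022786,   0.        , 255.44011932],
       [  0.        , 369.64022786, 188.14235922],
       [  0.        ,   0.        ,   1.        ]]), 'eye': array([0.12465106, 0.76550193, 0.7597107 ]), 'attitude': array([ 0.12146247, -0.24024397,  0.85997555, -0.43355709])}
red [([288, 182, 8, 16, 105], [291.6, 189.5]), ([253, 271, 12, 14, 142], [258.3, 277.3]), ([264, 353, 18, 26, 380], [272.4, 365.3])]
{'clock': 0.1, 'joint_pos': array([-1.33229161e+00,  3.81138983e-01,  1.29812943e+00, -9.38625565e-06,
        1.46357956e+00, -2.15307659e-01]), 'joint_velocities': array([ 0.00044058,  0.00022139, -0.00186694, -0.00071203, -0.00137474,
        0.00064818]), 'tau': array([ 6.06951508e-03, -4.49219441e+01, -2.31658190e+01, -4.70085411e-05,
        3.62513230e-03, -3.33088769e-05]), 'ee_pos': array([ 0.24105804, -0.49412252,  0.25578666]), 'eef_rot': array([-6.27562587e-04,  9.74366748e-01,  2.24964545e-01, -1.19453060e-05]), 'wrist_force': array([ 0.01983815, -0.55301554, -0.10382719]), 'ft_torque': array([-0.01224167,  0.00176409,  0.00293873]), 'width': 1.0014203892677165}
```

View pics/top0.png

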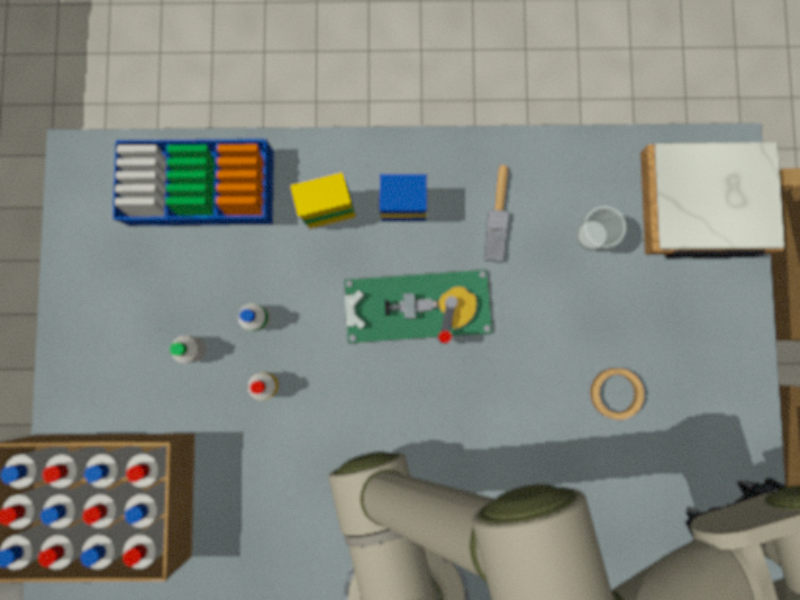

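View pics/side0.png

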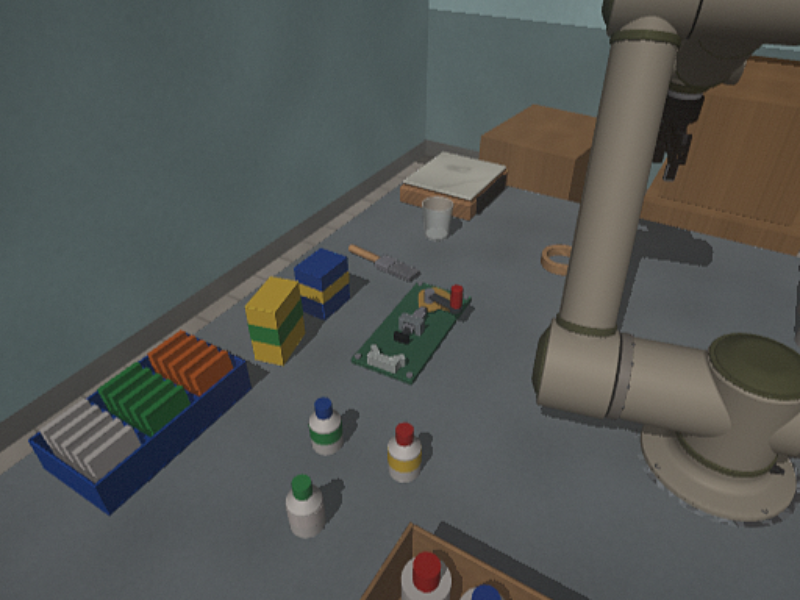

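Top: the clamp lies with its nest on the left (world +y), shaft and knob on the right at about (445,337) in the 800 px picture. The red bottle is at (262,386), with blue (250,316) and green (183,348) nearby. The side view agrees, with the red cap at (404,433) and the knob at (456,297).

```bash
cat >> h.py <<'E'
def tri(a,b):
    (e1,d1),(e2,d2)=ray("top",*a),ray("side",*b)
    d1=d1/np.linalg.norm(d1); d2=d2/np.linalg.norm(d2)
    s=np.linalg.lstsq(np.c_[d1,-d2],e2-e1,rcond=None)[0]
    p,q=e1+s[0]*d1,e2+s[1]*d2
    return (p+q)/2,np.linalg.norm(p-q)
E
python3 - <<'E'
from h import *
t=cv2.imread("pics/raw_top0.png"); s=cv2.imread("pics/raw_side0.png")
print("cap tri",tri((164.5,247.3),(258.3,277.3)),"plane",plane("top",164.5,247.3,.088),plane("side",258.3,277.3,.082))
print("knob tri",tri((284.2,214.9),(291.6,189.5)),plane("top",284.2,214.9,.095),plane("side",291.6,189.5,.0775))
for nm,lo,hi in(("blue",(100,120,60),(125,255,255)),("green",(50,120,40),(80,255,255)),("brass",(18,120,90),(30,255,255))):
    print(nm,"T",blobs(t,lo,hi,25)); print("  S",blobs(s,lo,hi,25))
m=cv2.inRange(cv2.cvtColor(t,cv2.COLOR_BGR2HSV),(60,70,30),(85,255,255)); m[:165]=0;m[225:]=0;m[:,:215]=0;m[:,320:]=0
m=cv2.morphologyEx(m,cv2.MORPH_OPEN,np.ones((3,3)))
pts=np.argwhere(m>0)[:,::-1]
W=np.array([plane("top",u,v,.012)[:2] for u,v in pts],np.float32)
r=cv2.minAreaRect(W*1000); print(r); b=cv2.boxPoints(r)/1000; print(b)
c=np.array(r[0])/1000
l=[(b[i]-b[j]) for i,j in((0,1),(1,2))]; d=max(l,key=np.linalg.norm); d/=np.linalg.norm(d); d*=np.sign(d[1])
print("y axis",d,"yaw",np.arctan2(-d[0],d[1]))
cv2.imwrite("pics/crop1.png",cv2.resize(t[165:225,210:325],(790,412),interpolation=cv2.INTER_CUBIC))
E
```

```text
cap tri (array([0.41345497, 0.2774267 , 0.08290421]), np.float64(0.00020988303982507811)) plane [0.41382419 0.27621595 0.088     ] [0.41374412 0.27673264 0.082     ]
knob tri (array([ 0.50536074, -0.07569497,  0.0766633 ]), np.float64(0.0015305383212418293)) [ 0.50560815 -0.07440462  0.095     ] [ 0.50419747 -0.0749784   0.0775    ]
blue T [([72, 89, 103, 55, 1134], [133.5, 121.5]), ([243, 112, 30, 24, 718], [257.5, 123.5]), ([154, 198, 9, 8, 55], [158.0, 201.6]), ([0, 298, 17, 12, 133], [7.6, 302.8]), ([54, 298, 15, 11, 114], [60.8, 302.2]), ([80, 323, 14, 12, 114], [86.3, 328.4]), ([26, 324, 16, 12, 127], [33.0, 328.9]), ([0, 350, 14, 13, 120], [5.7, 355.4]), ([51, 350, 16, 13, 129], [58.3, 355.5])]
  S [([188, 159, 34, 27, 473], [202.6, 170.8]), ([211, 171, 12, 11, 25], [216.2, 175.2]), ([193, 190, 15, 14, 116], [200.3, 196.7]), ([18, 225, 139, 105, 909], [66.9, 290.7]), ([201, 254, 11, 14, 121], [206.2, 260.5]), ([302, 374, 18, 10, 137], [310.3, 379.4])]
green T [([106, 92, 31, 45, 1205], [121.5, 114.6]), ([195, 134, 31, 9, 47], [210.1, 137.9]), ([222, 174, 92, 44, 2001], [264.7,
[... 832 characters left out ...]
5, 64], [15.7, 284.3]), ([43, 282, 40, 6, 98], [63.3, 283.8]), ([84, 282, 25, 6, 67], [95.6, 283.8]), ([505, 285, 7, 7, 27], [507.6, 287.1]), ([504, 292, 8, 18, 58], [507.9, 300.6]), ([104, 349, 4, 21, 36], [105.4, 358.6])]
  S [([157, 177, 50, 34, 730], [175.3, 192.1]), ([277, 184, 11, 8, 38], [282.4, 187.1]), ([268, 186, 14, 14, 63], [273.6, 193.8]), ([161, 218, 20, 16, 210], [170.9, 225.7]), ([248, 289, 22, 13, 135], [257.7, 296.6])]
((568.780029296875, -26.520782470703125), (127.90463256835938, 287.8102111816406), 3.6634116172790527)
[[ 0.49576354  0.11300404]
 [ 0.5141532  -0.17421807]
 [ 0.6417965  -0.16604559]
 [ 0.6234069   0.12117651]]
y axis [-0.06389502  0.9979566 ] yaw 0.06393858
```

View pics/crop1.png

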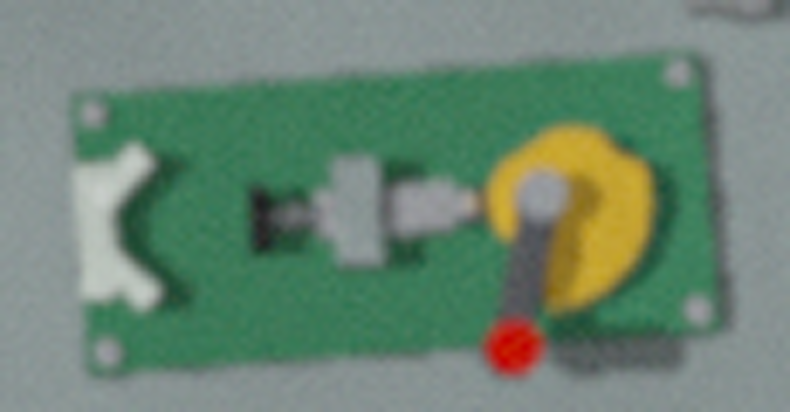

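The crop shows the cam with a free part on the left at the roller, a rise towards the top, and a step at about (615,155) up to the high lobe on the right. I'll measure the geometry and the cam's polar profile.

Run:
```python
from h import *
t=cv2.imread("pics/raw_top0.png")
for n,a,b in(("blue",(158,201.6),(206.2,260.5)),("green",(113.5,223),(192.3,311.2))): print(n,tri(a,b))
yaw=.0639; ex=np.array([np.cos(yaw),np.sin(yaw)]); ey=np.array([-ex[1],ex[0]])
c=np.array([.56878,-.02652])
k=np.array([.5053,-.0750])
sh=plane("top",289.0,193.4,.058)[:2]
print("shaft px",sh,"in plate",(sh-c)@ex,(sh-c)@ey, "r",np.linalg.norm(k-sh), "knob ang",np.arctan2((k-sh)@ey,(k-sh)@ex)%6.283)
jf=plane("top",210+251/6.87,165+220/6.87,.038)[:2]; print("jaw face",jf,(jf-c)@ex,(jf-c)@ey,"nest from jaw",(jf-c)@ey+.034)
for z in(.034,):
  for p in((122,222),(75,162),(80,300),(150,150),(155,305)): 
    q=plane("top",210+p[0]/6.87,165+p[1]/6.87,z)[:2]; print("vee",p,(q-c)@ex*1000,(q-c)@ey*1000)
# cam polar profile
h=cv2.cvtColor(t,cv2.COLOR_BGR2HSV); m=cv2.inRange(h,(15,100,60),(32,255,255))
for zc in (.035,):
  o=sh
  for a in np.arange(0,360,10):
    d=np.cos(np.radians(a))*ex+np.sin(np.radians(a))*ey
    rr=[r for r in np.arange(5,60,.5) if m[tuple(proj("top",[*(o+d*r/1000),zc]).round().astype(int)[::-1])]]
    print(a,max(rr) if rr else None,end=" | ")
```

```text
blue (array([0.54805442, 0.29895163, 0.08348367]), np.float64(0.00018515079998465925))
green (array([0.48563135, 0.42911147, 0.0843595 ]), np.float64(4.705594717656645e-05))
shaft px [ 0.57143954 -0.09176196] in plate -0.0015120105819165898 -0.06527863721713409 r 0.06823050905551599 knob ang 2.829485287303988
jaw face [0.5628073  0.03788645] -0.0018477342681471633 0.06465639311392857 nest from jaw 0.09865639311392857
vee (122, 222) 1.6891795898053923 122.80793239754442
vee (75, 162) 30.278407733883256 142.26988413169428
vee (80, 300) -31.98635811187446 143.8328424196629
vee (150, 150) 33.28471160723217 108.14941805459378
vee (155, 305) -36.621761270860205 110.37100565350732
0 29.5 | 10 27.0 | 20 25.0 | 30 24.0 | Traceback (most recent call last):
  File "<stdin>", line 19, in <module>
  File "h.py", line 13, in proj
    p=env.camera_params(n); c=rot(p["attitude"]).T@(np.array(X)-np.array(p["eye"])); q=np.array(p["camera_matrix"])@c
ValueError: time passes only in moves, steps and waits
```

Run:
```python
import h, functools
from h import *
P={n:env.camera_params(n) for n in("top",)}
p=P["top"];K=np.array(p["camera_matrix"]);Rm=rot(p["attitude"]);e=np.array(p["eye"])
def pr(X): q=K@(Rm.T@(np.array(X)-e)); return q[:2]/q[2]
t=cv2.imread("pics/raw_top0.png")
yaw=.0639; ex=np.array([np.cos(yaw),np.sin(yaw)]); ey=np.array([-ex[1],ex[0]])
o=np.array([.5715,-.0918])
b=cv2.cvtColor(t,cv2.COLOR_BGR2HSV); m=cv2.inRange(b,(15,100,60),(32,255,255))
big=cv2.resize(m,None,fx=8,fy=8,interpolation=cv2.INTER_CUBIC)
for a in np.arange(-180,180,8):
    d=np.cos(np.radians(a))*ex+np.sin(np.radians(a))*ey
    rr=[r for r in np.arange(5,60,.5) if big[tuple(((pr([*(o+d*r/1000),.035])+.5)*8-.5).round().astype(int)[::-1])]>127]
    print(a,max(rr) if rr else None,end=" | ")
```

```text
-180 47.0 | -172 49.0 | -164 51.0 | -156 49.5 | -148 50.5 | -140 49.5 | -132 50.0 | -124 49.0 | -116 49.5 | -108 50.5 | -100 49.5 | -92 49.0 | -84 50.0 | -76 51.5 | -68 46.0 | -60 42.0 | -52 41.5 | -44 41.5 | -36 38.0 | -28 38.5 | -20 37.0 | -12 32.5 | -4 30.5 | 4 26.5 | 12 27.0 | 20 25.0 | 28 24.5 | 36 26.0 | 44 25.5 | 52 26.0 | 60 25.0 | 68 26.0 | 76 26.0 | 84 28.0 | 92 25.0 | 100 25.5 | 108 26.0 | 116 25.0 | 124 24.0 | 132 23.5 | 140 None | 148 None | 156 None | 164 None | 172 None |
```

```bash
python3 -m inch '[{"hand":1,"dx":493,"dy":-618,"dz":0,"yaw":-67.7},{"hand":1,"dx":493,"dy":-618,"dz":0,"yaw":-67.7},{"hand":1,"dx":493,"dy":-618,"dz":0,"yaw":-67.7},{"hand":1,"dx":493,"dy":-618,"dz":0,"yaw":-67.7},{"hand":1,"dx":493,"dy":-618,"dz":0,"yaw":-67.7},{"hand":1,"dx":493,"dy":-618,"dz":0,"yaw":-67.7},{"hand":1,"dx":493,"dy":-618,"dz":0,"yaw":-67.7},{"hand":1,"dx":493,"dy":-618,"dz":0,"yaw":-67.7},{"hand":1,"dx":493,"dy":-618,"dz":0,"yaw":-67.7},{"hand":1,"dx":493,"dy":-618,"dz":0,"yaw":-67.7},{"hand":1,"dx":493,"dy":-618,"dz":0,"yaw":-67.7},{"hand":1,"dx":493,"dy":-618,"dz":0,"yaw":-67.7},{"hand":1,"dx":493,"dy":-618,"dz":0,"yaw":-67.7},{"hand":1,"dx":493,"dy":-618,"dz":0,"yaw":-67.7},{"hand":1,"dx":493,"dy":-618,"dz":0,"yaw":-67.7},{"hand":1,"dx":493,"dy":-618,"dz":0,"yaw":-67.7},{"hand":1,"dx":493,"dy":-618,"dz":50,"yaw":-67.7},{"hand":1,"dx":493,"dy":-618,"dz":50,"yaw":-67.7},{"hand":1,"dx":493,"dy":-618,"dz":50,"yaw":-67.7},{"hand":1,"dx":493,"dy":-618,"dz":50,"yaw":-67.7}]' 40
cat >> h.py <<'E'
def goto(xy,ang=.0639):
    s=env.read_state(); M=rot(s["eef_rot"]); d=M.T@np.array([*(np.array(xy)-s["ee_pos"][:2]),0])
    a=np.arctan2(M[1,1],M[0,1]); print("tcp",s["ee_pos"],"tool y ang",a,"z axis",M[:,2].round(3),"need dx,dy,dz",(d*1000).round(1),"yaw",np.degrees(a-ang).round(2),"F",s["wrist_force"].round(2),"w",s["width"],"t",s["clock"],"x axis",M[:,0].round(3))
E
python3 -c "
from h import *; goto([.4136,.277]); print(env.read_state()['joint_pos'])"
```

```text
clock: 2.1
ee_pos: [0.414, 0.2768, 0.2082]
eef_rot: [0.001, 0.684, 0.729, 0.001]
wrist_force: [0.1, -0.2, 0.4]
width: 0.999
tcp [0.41398207 0.27683804 0.20816712] tool y ang 0.06347901849398747 z axis [ 0.002  0.001 -1.   ] need dx,dy,dz [ 0.2 -0.4 -0. ] yaw -0.02 F [ 0.08 -0.16  0.43] w 0.9987014471063295 t 2.1 x axis [-0.063  0.998  0.001]
[ 3.51264132e-01  3.32756961e-01  1.52172681e+00 -4.99471025e-05
  1.28467105e+00  2.87798393e-01]
```

```bash
python3 -m inch '[{"hand":1,"dx":0,"dy":0,"dz":45},{"hand":1,"dx":0,"dy":0,"dz":85},{"hand":1,"dx":0,"dy":0,"dz":120},{"hand":1,"dx":0,"dy":0,"dz":145},{"hand":1,"dx":0,"dy":0,"dz":155},{"hand":1,"dx":0,"dy":0,"dz":155},{"hand":1,"dx":0,"dy":0,"dz":155},{"hand":0.3,"dx":0,"dy":0,"dz":155},{"hand":0.3,"dx":0,"dy":0,"dz":155},{"hand":0.3,"dx":0,"dy":0,"dz":155},{"hand":0.3,"dx":0,"dy":0,"dz":155},{"hand":0.3,"dx":0,"dy":0,"dz":155},{"hand":0.3,"dx":0,"dy":0,"dz":155},{"hand":0.3,"dx":0,"dy":0,"dz":155},{"hand":0.3,"dx":0,"dy":0,"dz":155},{"hand":0.3,"dx":0,"dy":0,"dz":155}]' 40
```

```text
$[0]: bad value
```

```bash
python3 -m inch '[{"hand":0.3,"dz":-20},{"hand":0.3,"dz":-60},{"hand":0.3,"dz":-100},{"hand":0.3,"dz":-110},{"hand":0.3,"dz":-110},{"hand":0.3,"dz":-110}]' 40; python3 -c "
from h import *; goto([.5627,.0683])"
```

```text
tcp [0.41398207 0.27683804 0.20816712] tool y ang 0.06347901849398747 z axis [ 0.002  0.001 -1.   ] need dx,dy,dz [-2.176e+02  1.352e+02  2.000e-01] yaw -0.02 F [ 0.08 -0.16  0.43] w 0.9987014471063295 t 2.1 x axis [-0.063  0.998  0.001]$[0]: bad value
```

```bash
python3 -m inch '[{"hand":1,"dx":0,"dy":0,"dz":45,"yaw":0},{"hand":1,"dx":0,"dy":0,"dz":85,"yaw":0},{"hand":1,"dx":0,"dy":0,"dz":120,"yaw":0},{"hand":1,"dx":0,"dy":0,"dz":145,"yaw":0},{"hand":1,"dx":0,"dy":0,"dz":155,"yaw":0},{"hand":1,"dx":0,"dy":0,"dz":155,"yaw":0},{"hand":1,"dx":0,"dy":0,"dz":155,"yaw":0},{"hand":0.3,"dx":0,"dy":0,"dz":155,"yaw":0},{"hand":0.3,"dx":0,"dy":0,"dz":155,"yaw":0},{"hand":0.3,"dx":0,"dy":0,"dz":155,"yaw":0},{"hand":0.3,"dx":0,"dy":0,"dz":155,"yaw":0},{"hand":0.3,"dx":0,"dy":0,"dz":155,"yaw":0},{"hand":0.3,"dx":0,"dy":0,"dz":155,"yaw":0},{"hand":0.3,"dx":0,"dy":0,"dz":155,"yaw":0},{"hand":0.3,"dx":0,"dy":0,"dz":155,"yaw":0}]' 40; python3 -c "
from h import *; goto([.4136,.277])"
```

```text
clock: 3.6
ee_pos: [0.4137, 0.2774, 0.0524]
eef_rot: [0.0, 0.684, 0.73, 0.001]
wrist_force: [-1.1, -0.8, 7.1]
width: 0.585
tcp [0.41368531 0.27742497 0.05242095] tool y ang 0.06463987556360165 z axis [ 0.002  0.001 -1.   ] need dx,dy,dz [-0.4 -0.1 -0. ] yaw 0.04 F [-1.11 -0.76  7.1 ] w 0.5851002838439597 t 3.6 x axis [-0.065  0.998  0.   ]
```

```bash
python3 -m inch '[{"hand":0.3,"dx":0,"dy":0,"dz":-15,"yaw":0},{"hand":0.3,"dx":0,"dy":0,"dz":-50,"yaw":0},{"hand":0.3,"dx":0,"dy":0,"dz":-85,"yaw":0},{"hand":0.3,"dx":-40,"dy":25,"dz":-100,"yaw":0},{"hand":0.3,"dx":-75,"dy":45,"dz":-100,"yaw":0},{"hand":0.3,"dx":-110,"dy":67,"dz":-100,"yaw":0},{"hand":0.3,"dx":-145,"dy":90,"dz":-100,"yaw":0},{"hand":0.3,"dx":-180,"dy":111,"dz":-100,"yaw":0},{"hand":0.3,"dx":-205,"dy":127,"dz":-100,"yaw":0},{"hand":0.3,"dx":-218,"dy":135,"dz":-100,"yaw":0},{"hand":0.3,"dx":-218,"dy":135,"dz":-100,"yaw":0},{"hand":0.3,"dx":-218,"dy":135,"dz":-100,"yaw":0},{"hand":0.3,"dx":-218,"dy":135,"dz":-100,"yaw":0}]' 40
python3 - <<'E'
from h import *; goto([.5627,.0683])
for n in("top","side"):
    im=env.read_camera(n); cv2.imwrite(f"pics/raw_{n}1.png",im)
    print(n,blobs(im,(172,110,50),(8,255,255)))
    print(" blueg", blobs(im,(100,120,60),(125,255,255))[:4])
    u,v=proj(n,[.5627,.0683,.15]).astype(int); print(u,v)
    if n=="side": cv2.imwrite("pics/side1.png",cv2.resize(im[max(v-80,0):v+100,max(u-120,0):u+120],(800,600),interpolation=cv2.INTER_CUBIC))
E
```

```text
clock: 4.9
ee_pos: [0.5613, 0.0697, 0.1514]
eef_rot: [-0.0, 0.683, 0.73, -0.0]
wrist_force: [0.3, -0.2, -1.5]
width: 0.586
tcp [0.56127137 0.06967471 0.1513987 ] tool y ang 0.06602280109801999 z axis [-0.001  0.    -1.   ] need dx,dy,dz [-1.5  1.3 -0. ] yaw 0.12 F [ 0.26 -0.2  -1.49] w 0.5864128353950657 t 4.9 x axis [-0.066  0.998  0.   ]
top [([281, 212, 8, 7, 50], [284.4, 215.0]), ([80, 297, 16, 12, 124], [87.3, 302.2]), ([27, 298, 16, 12, 139], [34.1, 302.6]), ([52, 323, 16, 13, 140], [59.5, 328.7]), ([0, 324, 16, 13, 146], [6.5, 329.0]), ([24, 349, 17, 15, 158], [31.6, 355.5])]
 blueg [([72, 89, 103, 55, 1126], [133.4, 121.6]), ([243, 112, 30, 24, 718], [257.5, 123.5]), ([154, 198, 9, 8, 55], [158.0, 201.4]), ([0, 298, 17, 12, 134], [7.3, 302.8])]
234 194
side [([247, 176, 9, 10, 70], [250.4, 181.1]), ([288, 182, 8, 16, 110], [291.6, 189.7]), ([264, 353, 18, 26, 395], [272.6, 365.4])]
 blueg [([188, 159, 35, 27, 556], [204.4, 171.5]), ([193, 182, 31, 22, 217], [207.6, 194.2]), ([18, 225, 143, 105, 2354], [90.8, 287.7]), ([89, 228, 10, 12, 35], [93.9, 232.9])]
250 188
```

View pics/side1.png

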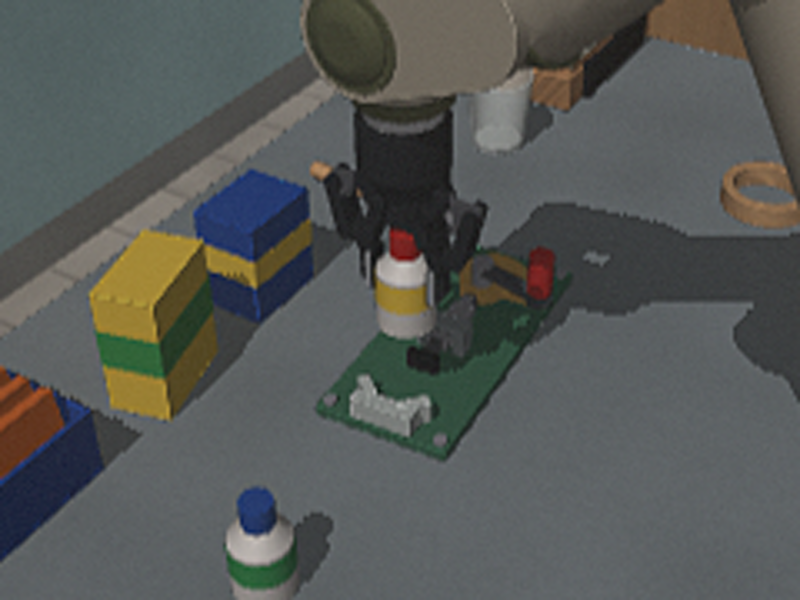

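The bottle hangs upright between the pads, above the gap between vee and jaw. I'll lower it partway, let it settle and check.

```bash
python3 -m inch '[{"hand":0.3,"dx":0,"dy":0,"dz":20,"yaw":0},{"hand":0.3,"dx":0,"dy":0,"dz":40,"yaw":0},{"hand":0.3,"dx":0,"dy":0,"dz":50,"yaw":0},{"hand":0.3,"dx":0,"dy":0,"dz":50,"yaw":0},{"hand":0.3,"dx":0,"dy":0,"dz":50,"yaw":0},{"hand":0.3,"dx":0,"dy":0,"dz":50,"yaw":0}]' 40
python3 - <<'E'
from h import *; goto([.5627,.0683])
im=env.read_camera("side"); print(blobs(im,(172,110,50),(8,255,255))[:2]); z=env.read_state()["ee_pos"][2]-.0524+.082
b=[x for x in blobs(im,(172,110,50),(8,255,255)) if x[1][0]<275][0]
p=plane("side",*b[1],z); print("cap at",p)
E
```

```text
clock: 5.6
ee_pos: [0.5625, 0.0685, 0.1023]
eef_rot: [0.001, 0.684, 0.73, 0.001]
wrist_force: [0.1, -0.2, -1.9]
width: 0.591
tcp [0.56251426 0.06851248 0.10229341] tool y ang 0.06481384393705131 z axis [ 0.002 -0.    -1.   ] need dx,dy,dz [-0.2  0.2  0. ] yaw 0.05 F [ 0.12 -0.23 -1.85] w 0.5914539925197873 t 5.6 x axis [-0.065  0.998 -0.   ]
[([288, 182, 8, 16, 109], [291.7, 189.7]), ([247, 191, 9, 9, 63], [250.3, 195.3])]
cap at [0.56012965 0.07570806 0.13183344]
```

```bash
python3 -m inch '[{"hand":0.3,"dx":0,"dy":0,"dz":15,"yaw":0},{"hand":0.3,"dx":0,"dy":0,"dz":27,"yaw":0},{"hand":0.3,"dx":0,"dy":0,"dz":32,"yaw":0},{"hand":0.3,"dx":0,"dy":0,"dz":35,"yaw":0},{"hand":0.3,"dx":0,"dy":0,"dz":35,"yaw":0},{"hand":0.3,"dx":0,"dy":0,"dz":35,"yaw":0}]' 40; python3 -c "
from h import *; goto([.5627,.0683])"
```

```text
clock: 6.25
ee_pos: [0.5623, 0.0684, 0.0667]
eef_rot: [0.0, 0.684, 0.73, 0.0]
wrist_force: [-1.2, -0.0, -1.5]
width: 0.587
tcp [0.5622941  0.06840251 0.06667965] tool y ang 0.06455494334529745 z axis [ 0.001 -0.    -1.   ] need dx,dy,dz [-0.1  0.4  0. ] yaw 0.04 F [-1.18 -0.02 -1.54] w 0.587482167016398 t 6.25 x axis [-0.065  0.998 -0.   ]
```

```bash
python3 -m inch '[{"hand":0.3,"dx":0,"dy":0,"dz":2,"yaw":0},{"hand":0.3,"dx":0,"dy":0,"dz":2.5,"yaw":0},{"hand":0.3,"dx":0,"dy":0,"dz":2.5,"yaw":0}]' 40; python3 -c "
from h import *; goto([.5627,.0683])"
```

```text
clock: 6.55
ee_pos: [0.5623, 0.0684, 0.0644]
eef_rot: [0.0, 0.684, 0.73, 0.0]
wrist_force: [-0.9, 0.3, 3.9]
width: 0.584
tcp [0.56232773 0.06840735 0.06444324] tool y ang 0.06464908815084881 z axis [ 0.001 -0.    -1.   ] need dx,dy,dz [-0.1  0.4  0. ] yaw 0.04 F [-0.9   0.32  3.89] w 0.5842609313719938 t 6.55 x axis [-0.065  0.998 -0.   ]
```

```bash
python3 -m inch '[{"hand":0.7,"dx":0,"dy":0,"dz":0,"yaw":0},{"hand":0.8,"dx":0,"dy":0,"dz":0,"yaw":0},{"hand":1,"dx":0,"dy":0,"dz":0,"yaw":0},{"hand":1,"dx":0,"dy":0,"dz":0,"yaw":0},{"hand":1,"dx":0,"dy":0,"dz":0,"yaw":0},{"hand":1,"dx":0,"dy":0,"dz":-20,"yaw":0},{"hand":1,"dx":0,"dy":0,"dz":-60,"yaw":0},{"hand":1,"dx":0,"dy":0,"dz":-100,"yaw":0},{"hand":1,"dx":-30,"dy":-20,"dz":-115,"yaw":0},{"hand":1,"dx":-70,"dy":-40,"dz":-115,"yaw":0},{"hand":1,"dx":-110,"dy":-60,"dz":-115,"yaw":0},{"hand":1,"dx":-139,"dy":-66,"dz":-115,"yaw":0},{"hand":1,"dx":-139,"dy":-66,"dz":-115,"yaw":0},{"hand":1,"dx":-139,"dy":-66,"dz":-115,"yaw":0}]' 40
python3 - <<'E'
from h import *; goto([.5053,-.0750])
for n in("top","side"):
    im=env.read_camera(n); cv2.imwrite(f"pics/raw_{n}2.png",im); print(n,blobs(im,(172,110,50),(8,255,255))[:3])
im=cv2.imread("pics/raw_side2.png"); cv2.imwrite("pics/side2.png",cv2.resize(im[150:285,170:350],(800,600),interpolation=cv2.INTER_CUBIC))
E
```

```text
clock: 7.95
ee_pos: [0.5051, -0.0748, 0.1788]
eef_rot: [-0.0, 0.684, 0.729, 0.0]
wrist_force: [1.3, 0.5, -0.2]
width: 0.999
tcp [ 0.50511311 -0.07480423  0.17883256] tool y ang 0.06316399746390895 z axis [-0.  0. -1.] need dx,dy,dz [-0.2  0.2 -0. ] yaw -0.04 F [ 1.32  0.48 -0.17] w 0.99892187327229 t 7.95 x axis [-0.063  0.998  0.   ]
top [([232, 192, 8, 9, 58], [235.5, 195.9]), ([80, 297, 15, 12, 124], [87.2, 302.1]), ([27, 298, 16, 12, 140], [34.0, 302.6])]
side [([288, 182, 8, 16, 108], [291.6, 189.6]), ([247, 199, 9, 11, 91], [251.2, 204.0]), ([264, 353, 18, 26, 396], [272.5, 365.4])]
```

View pics/side2.png

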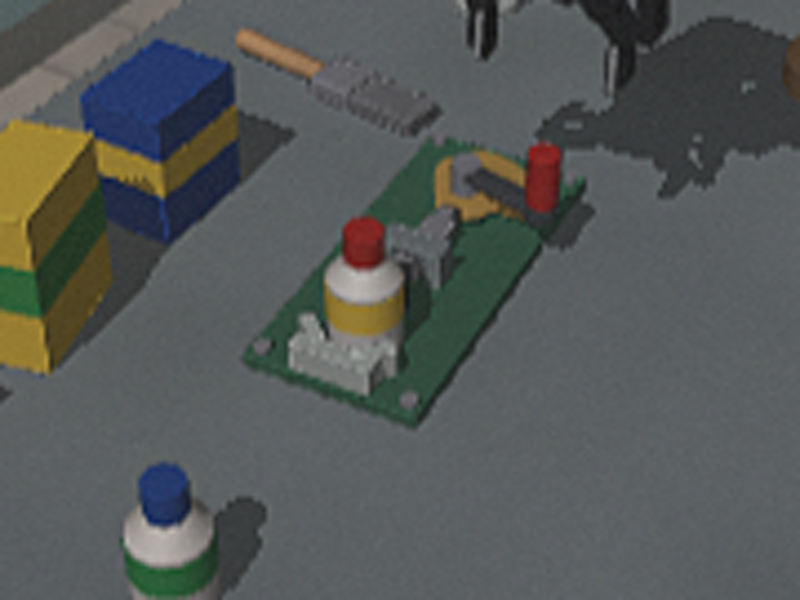

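The bottle stands upright in the vee, cap at about (363,243) in the crop, and the knob at (542,178) is free. Next I descend and pinch the knob.

```bash
python3 -m inch '[{"hand":0.55,"dx":0,"dy":0,"dz":10,"yaw":0},{"hand":0.55,"dx":0,"dy":0,"dz":20,"yaw":0},{"hand":0.55,"dx":0,"dy":0,"dz":35,"yaw":0},{"hand":0.55,"dx":0,"dy":0,"dz":60,"yaw":0},{"hand":0.55,"dx":0,"dy":0,"dz":80,"yaw":0},{"hand":0.55,"dx":0,"dy":0,"dz":90,"yaw":0},{"hand":0.55,"dx":0,"dy":0,"dz":90,"yaw":0},{"hand":0.55,"dx":0,"dy":0,"dz":90,"yaw":0},{"hand":0,"dx":0,"dy":0,"dz":90,"yaw":0},{"hand":0,"dx":0,"dy":0,"dz":90,"yaw":0},{"hand":0,"dx":0,"dy":0,"dz":90,"yaw":0},{"hand":0,"dx":0,"dy":0,"dz":90,"yaw":0},{"hand":0,"dx":0,"dy":0,"dz":90,"yaw":0},{"hand":0,"dx":0,"dy":0,"dz":90,"yaw":0},{"hand":0,"dx":0,"dy":0,"dz":90,"yaw":0}]' 50
python3 - <<'E'
from h import *; goto([.5053,-.0750])
print("bottle cap",tri((235.5,195.9),(251.2,204.0)))
E
```

```text
clock: 9.55
ee_pos: [0.505, -0.0745, 0.0898]
eef_rot: [0.0, 0.684, 0.73, 0.0]
wrist_force: [-2.7, 0.1, 5.4]
width: 0.267
tcp [ 0.50501697 -0.07448672  0.08979966] tool y ang 0.06473233578060969 z axis [ 0. -0. -1.] need dx,dy,dz [-0.5  0.2  0. ] yaw 0.05 F [-2.71  0.12  5.4 ] w 0.26718176543144107 t 9.55 x axis [-0.065  0.998 -0.   ]
bottle cap (array([0.56235013, 0.06797522, 0.09445513]), np.float64(9.268148615674938e-05))
```

```bash
cat > plan.py <<'E'
import numpy as np,sys
S=np.array([.5727,-.0920]); F0=2.889; y=np.array([.9979,.0643]); x=np.array([-.0643,.9979])
def P(a): return S+.07*np.array([np.cos(F0+a),np.sin(F0+a)])
a0=float(sys.argv[1])
for a in map(float,sys.argv[2:]):
    d=(P(a)-P(a0))*1000; print(a,"dx %.1f dy %.1f"%(d@x,d@y))
E
python3 plan.py 0 .1 .2 .3 .4 .5 .6 .7 .8 .9 1.0; python3 -c "print()"; python3 plan.py 1.0 1.1 1.2 1.3 1.4 1.5
```

```text
0.1 dx -6.7 dy -1.8
0.2 dx -13.6 dy -3.0
0.3 dx -20.6 dy -3.5
0.4 dx -27.6 dy -3.2
0.5 dx -34.6 dy -2.3
0.6 dx -41.4 dy -0.7
0.7 dx -48.0 dy 1.6
0.8 dx -54.3 dy 4.5
0.9 dx -60.4 dy 8.1
1.0 dx -66.0 dy 12.2

1.1 dx -5.2 dy 4.7
1.2 dx -9.9 dy 9.9
1.3 dx -14.1 dy 15.5
1.4 dx -17.7 dy 21.5
1.5 dx -20.6 dy 27.8
```

```bash
python3 -m inch '[{"hand":0,"dx":-6.7,"dy":-1.8,"dz":0,"yaw":0},{"hand":0,"dx":-13.6,"dy":-3.0,"dz":0,"yaw":0},{"hand":0,"dx":-20.6,"dy":-3.5,"dz":0,"yaw":0},{"hand":0,"dx":-27.6,"dy":-3.2,"dz":0,"yaw":0},{"hand":0,"dx":-34.6,"dy":-2.3,"dz":0,"yaw":0},{"hand":0,"dx":-34.6,"dy":-2.3,"dz":0,"yaw":0},{"hand":0,"dx":-34.6,"dy":-2.3,"dz":0,"yaw":0}]' 60
cat > st.py <<'E'
from h import *
S=np.array([.5727,-.0920]); s=env.read_state(); d=s["ee_pos"][:2]-S; phi=np.arctan2(d[1],d[0])%6.2832
F=s["wrist_force"][:2]; r=d/np.linalg.norm(d); t=np.array([-r[1],r[0]])
print("rot %.3f q %.3f r %.1f Ftan %.1f Frad %.1f Fz %.1f t %.2f w %.3f"%(phi-2.889,phi-.0643-2.4,1000*np.linalg.norm(d),F@t,F@r,s["wrist_force"][2],s["clock"],s["width"]))
E
python3 st.py
```

```text
clock: 10.25
ee_pos: [0.5063, -0.1099, 0.0898]
eef_rot: [0.002, 0.684, 0.729, 0.001]
wrist_force: [3.5, 0.9, 7.0]
width: 0.263
rot 0.515 q 0.940 r 68.8 Ftan 0.0 Frad -3.6 Fz 7.0 t 10.25 w 0.263
```

```bash
python3 plan.py .5 .6 .7 .8 .9 1.0 1.1 1.2
```

```text
0.6 dx -6.8 dy 1.6
0.7 dx -13.4 dy 3.9
0.8 dx -19.8 dy 6.8
0.9 dx -25.8 dy 10.4
1.0 dx -31.4 dy 14.5
1.1 dx -36.6 dy 19.2
1.2 dx -41.3 dy 24.4
```

```bash
python3 -m inch '[{"hand":0,"dx":-6.8,"dy":1.6,"dz":0,"yaw":0},{"hand":0,"dx":-13.4,"dy":3.9,"dz":0,"yaw":0},{"hand":0,"dx":-19.8,"dy":6.8,"dz":0,"yaw":0},{"hand":0,"dx":-25.8,"dy":10.4,"dz":0,"yaw":0},{"hand":0,"dx":-31.4,"dy":14.5,"dz":0,"yaw":0},{"hand":0,"dx":-36.6,"dy":19.2,"dz":0,"yaw":0},{"hand":0,"dx":-41.3,"dy":24.4,"dz":0,"yaw":0},{"hand":0,"dx":-41.3,"dy":24.4,"dz":0,"yaw":0},{"hand":0,"dx":-41.3,"dy":24.4,"dz":0,"yaw":0}]' 60; python3 st.py;  python3 plan.py 1.2 1.25 1.3 1.35 1.4 1.45 1.5 1.55 1.6
```

```text
clock: 11.15
ee_pos: [0.5337, -0.1476, 0.0898]
eef_rot: [0.001, 0.684, 0.73, 0.002]
wrist_force: [7.5, 9.1, 6.8]
width: 0.265
rot 1.212 q 1.637 r 67.9 Ftan 0.9 Frad -11.8 Fz 6.8 t 11.15 w 0.265
1.25 dx -2.2 dy 2.8
1.3 dx -4.2 dy 5.6
1.35 dx -6.0 dy 8.6
1.4 dx -7.7 dy 11.6
1.45 dx -9.3 dy 14.8
1.5 dx -10.7 dy 18.0
1.55 dx -12.0 dy 21.2
1.6 dx -13.0 dy 24.6
```

Run:
```python
import numpy as np
from scipy.optimize import least_squares
p=np.array([[.5050,-.0745],[.5063,-.1099],[.5337,-.1476]])*1000
r=least_squares(lambda c:np.linalg.norm(p-c,axis=1)-70,[572,-92]); print(r.x,r.fun)
```

```text
[573.32428176 -89.8654892 ] [ 0.03074851 -0.04547214  0.02397763]
```

```bash
sed -i 's/\[.5727,-.0920\]/[.5733,-.0899]/; s/2\.889/2.920/' plan.py st.py; sed -i 's/d=(P(a)-P(a0))/d=(P(a)-(np.array([.5319,-.1488]) if a0<0 else P(a0)))/' plan.py; python3 plan.py -1 1.2 1.25 1.3 1.35 1.4 1.45
```

```text
1.2 dx 0.7 dy 2.4
1.25 dx -1.4 dy 5.2
1.3 dx -3.3 dy 8.1
1.35 dx -5.1 dy 11.1
1.4 dx -6.7 dy 14.2
1.45 dx -8.2 dy 17.4
```

```bash
python3 -m inch '[{"hand":0,"dx":0.7,"dy":2.4,"dz":0,"yaw":0},{"hand":0,"dx":-1.4,"dy":5.2,"dz":0,"yaw":0},{"hand":0,"dx":-3.3,"dy":8.1,"dz":0,"yaw":0},{"hand":0,"dx":-3.3,"dy":8.1,"dz":0,"yaw":0},{"hand":0,"dx":-3.3,"dy":8.1,"dz":0,"yaw":0}]' 60; python3 st.py;  python3 plan.py 1.3 1.35 1.4 1.45 1.5 1.55 1.6
```

```text
clock: 11.65
ee_pos: [0.5411, -0.1516, 0.0898]
eef_rot: [0.001, 0.684, 0.73, 0.001]
wrist_force: [1.3, 1.9, 7.8]
width: 0.266
rot 1.311 q 1.767 r 69.6 Ftan 0.3 Frad -2.3 Fz 7.8 t 11.65 w 0.266
1.35 dx -1.8 dy 3.0
1.4 dx -3.4 dy 6.1
1.45 dx -4.9 dy 9.3
1.5 dx -6.2 dy 12.5
1.55 dx -7.3 dy 15.9
1.6 dx -8.3 dy 19.2
```

Good: the radial force dropped. I continue in smaller stages.

```bash
python3 -m inch '[{"hand":0,"dx":-1.8,"dy":3.0,"dz":0,"yaw":0},{"hand":0,"dx":-3.4,"dy":6.1,"dz":0,"yaw":0},{"hand":0,"dx":-4.9,"dy":9.3,"dz":0,"yaw":0},{"hand":0,"dx":-6.2,"dy":12.5,"dz":0,"yaw":0},{"hand":0,"dx":-6.2,"dy":12.5,"dz":0,"yaw":0},{"hand":0,"dx":-6.2,"dy":12.5,"dz":0,"yaw":0}]' 60; python3 st.py;  python3 plan.py 1.5 1.55 1.6 1.65 1.7 1.75 1.8
```

```text
clock: 12.25
ee_pos: [0.5536, -0.1567, 0.0898]
eef_rot: [0.0, 0.684, 0.73, 0.0]
wrist_force: [0.1, 2.9, 8.5]
width: 0.269
rot 1.506 q 1.962 r 69.6 Ftan -0.7 Frad -2.8 Fz 8.5 t 12.25 w 0.269
1.55 dx -1.1 dy 3.3
1.6 dx -2.1 dy 6.7
1.65 dx -2.9 dy 10.1
1.7 dx -3.5 dy 13.5
1.75 dx -4.0 dy 17.0
1.8 dx -4.3 dy 20.5
```

```bash
python3 -m inch '[{"hand":0,"dx":-1.1,"dy":3.3,"dz":0,"yaw":0},{"hand":0,"dx":-2.1,"dy":6.7,"dz":0,"yaw":0},{"hand":0,"dx":-2.9,"dy":10.1,"dz":0,"yaw":0},{"hand":0,"dx":-3.5,"dy":13.5,"dz":0,"yaw":0},{"hand":0,"dx":-3.5,"dy":13.5,"dz":0,"yaw":0},{"hand":0,"dx":-3.5,"dy":13.5,"dz":0,"yaw":0}]' 60; python3 st.py;  python3 plan.py 1.7 1.75 1.8 1.85 1.9 1.95 2.0
```

```text
clock: 12.85
ee_pos: [0.5672, -0.1592, 0.0898]
eef_rot: [0.0, 0.684, 0.73, 0.0]
wrist_force: [-0.0, 3.3, 8.3]
width: 0.264
rot 1.705 q 2.160 r 69.6 Ftan -0.3 Frad -3.3 Fz 8.3 t 12.85 w 0.264
1.75 dx -0.5 dy 3.5
1.8 dx -0.7 dy 7.0
1.85 dx -0.9 dy 10.5
1.9 dx -0.8 dy 14.0
1.95 dx -0.6 dy 17.4
2.0 dx -0.1 dy 20.9
```

```bash
python3 -m inch '[{"hand":0,"dx":-0.5,"dy":3.5,"dz":0,"yaw":0},{"hand":0,"dx":-0.7,"dy":7.0,"dz":0,"yaw":0},{"hand":0,"dx":-0.9,"dy":10.5,"dz":0,"yaw":0},{"hand":0,"dx":-0.8,"dy":14.0,"dz":0,"yaw":0},{"hand":0,"dx":-0.8,"dy":14.0,"dz":0,"yaw":0},{"hand":0,"dx":-0.8,"dy":14.0,"dz":0,"yaw":0}]' 60; python3 st.py;  python3 plan.py 1.9 1.95 2.0 2.05 2.1
```

```text
clock: 13.45
ee_pos: [0.5806, -0.1591, 0.0898]
eef_rot: [-0.0, 0.684, 0.73, -0.0]
wrist_force: [-4.2, 3.8, 10.3]
width: 0.265
rot 1.897 q 2.353 r 69.6 Ftan -3.8 Frad -4.2 Fz 10.3 t 13.45 w 0.265
1.95 dx 0.2 dy 3.5
2.0 dx 0.7 dy 7.0
2.05 dx 1.2 dy 10.4
2.1 dx 2.0 dy 13.8
```

```bash
python3 -m inch '[{"hand":0,"dx":0.2,"dy":3.5,"dz":0,"yaw":0},{"hand":0,"dx":0.7,"dy":7.0,"dz":0,"yaw":0},{"hand":0,"dx":0.7,"dy":7.0,"dz":0,"yaw":0},{"hand":0,"dx":0.7,"dy":7.0,"dz":0,"yaw":0}]' 60; python3 st.py;  python3 plan.py 2.0 2.05 2.1 2.15
```

```text
clock: 13.85
ee_pos: [0.5873, -0.1581, 0.0898]
eef_rot: [-0.0, 0.684, 0.73, -0.0]
wrist_force: [-5.1, 1.8, 10.2]
width: 0.268
rot 1.995 q 2.451 r 69.6 Ftan -4.7 Frad -2.8 Fz 10.2 t 13.85 w 0.268
2.05 dx 0.6 dy 3.5
2.1 dx 1.3 dy 6.9
2.15 dx 2.3 dy 10.2
```

```bash
python3 -m inch '[{"hand":0,"dx":0.6,"dy":3.4,"dz":0,"yaw":0},{"hand":0,"dx":1.3,"dy":6.8,"dz":0,"yaw":0},{"hand":0,"dx":1.3,"dy":6.8,"dz":0,"yaw":0},{"hand":0,"dx":1.3,"dy":6.8,"dz":0,"yaw":0}]' 60; python3 st.py;  python3 plan.py 2.1 2.15 2.2 2.25; python3 plan.py 2.2 2.25 2.3 2.35;python3 plan.py 2.3 2.35 2.4 2.45;python3 plan.py 2.4 2.45 2.5
```

```text
clock: 14.25
ee_pos: [0.5938, -0.1565, 0.0898]
eef_rot: [-0.001, 0.684, 0.73, -0.001]
wrist_force: [-6.0, 1.4, 11.6]
width: 0.265
rot 2.092 q 2.547 r 69.7 Ftan -5.3 Frad -3.2 Fz 11.6 t 14.25 w 0.265
2.15 dx 0.9 dy 3.4
2.2 dx 2.0 dy 6.7
2.25 dx 3.3 dy 10.0
2.25 dx 1.3 dy 3.3
2.3 dx 2.7 dy 6.5
2.35 dx 4.3 dy 9.6
2.35 dx 1.6 dy 3.1
2.4 dx 3.3 dy 6.2
2.45 dx 5.2 dy 9.1
2.45 dx 1.9 dy 2.9
2.5 dx 3.9 dy 5.8
```

```bash
python3 -m inch '[{"hand":0,"dx":0.9,"dy":3.4,"dz":0,"yaw":0},{"hand":0,"dx":2.0,"dy":6.7,"dz":0,"yaw":0},{"hand":0,"dx":2.0,"dy":6.7,"dz":0,"yaw":0},{"hand":0,"dx":2.0,"dy":6.7,"dz":0,"yaw":0}]' 60; python3 st.py
```

```text
clock: 14.65
ee_pos: [0.6002, -0.1542, 0.0898]
eef_rot: [-0.001, 0.684, 0.73, -0.001]
wrist_force: [-7.6, 0.4, 10.6]
width: 0.263
rot 2.189 q 2.644 r 69.7 Ftan -6.9 Frad -3.3 Fz 10.6 t 14.65 w 0.263
```

```bash
python3 -m inch '[{"hand":0,"dx":1.3,"dy":3.3,"dz":0,"yaw":0},{"hand":0,"dx":2.7,"dy":6.5,"dz":0,"yaw":0},{"hand":0,"dx":2.7,"dy":6.5,"dz":0,"yaw":0},{"hand":0,"dx":2.7,"dy":6.5,"dz":0,"yaw":0}]' 60; python3 st.py
```

```text
clock: 15.05
ee_pos: [0.6065, -0.1512, 0.0898]
eef_rot: [-0.001, 0.684, 0.73, -0.001]
wrist_force: [-7.2, 0.1, 10.5]
width: 0.265
rot 2.289 q 2.744 r 69.7 Ftan -6.2 Frad -3.5 Fz 10.5 t 15.05 w 0.265
```

```bash
python3 -m inch '[{"hand":0,"dx":1.6,"dy":3.1,"dz":0,"yaw":0},{"hand":0,"dx":1.6,"dy":3.1,"dz":0,"yaw":0},{"hand":0,"dx":1.6,"dy":3.1,"dz":0,"yaw":0}]' 60; python3 st.py; python3 plan.py 2.35 2.4; python3 plan.py 2.4 2.45; python3 plan.py 2.45 2.5;python3 plan.py 2.5 2.55
```

```text
clock: 15.35
ee_pos: [0.61, -0.1492, 0.0898]
eef_rot: [-0.0, 0.684, 0.73, -0.0]
wrist_force: [-3.9, 0.4, 9.3]
width: 0.264
rot 2.347 q 2.803 r 69.7 Ftan -3.1 Frad -2.4 Fz 9.3 t 15.35 w 0.264
2.4 dx 1.7 dy 3.0
2.45 dx 1.9 dy 2.9
2.5 dx 2.0 dy 2.9
2.55 dx 2.2 dy 2.7
```

```bash
python3 -m inch '[{"hand":0,"dx":1.7,"dy":3.0,"dz":0,"yaw":0},{"hand":0,"dx":1.7,"dy":3.0,"dz":0,"yaw":0},{"hand":0,"dx":1.7,"dy":3.0,"dz":0,"yaw":0}]' 60; python3 st.py
```

```text
clock: 15.65
ee_pos: [0.6134, -0.147, 0.0898]
eef_rot: [0.0, 0.684, 0.73, 0.0]
wrist_force: [-1.2, 2.2, 9.0]
width: 0.266
rot 2.404 q 2.860 r 69.8 Ftan 0.3 Frad -2.5 Fz 9.0 t 15.65 w 0.266
```

Force collapsed from about 7 N to 0 between rot 2.29 and 2.40, so the roller is on the dwell. One more small step goes nearer its middle.

```bash
python3 -m inch '[{"hand":0,"dx":0.9,"dy":1.5,"dz":0,"yaw":0},{"hand":0,"dx":1.9,"dy":2.9,"dz":0,"yaw":0},{"hand":0,"dx":1.9,"dy":2.9,"dz":0,"yaw":0},{"hand":0,"dx":1.9,"dy":2.9,"dz":0,"yaw":0}]' 60; python3 st.py
python3 - <<'E'
from h import *
for n in("top","side"):
    im=env.read_camera(n); cv2.imwrite(f"pics/raw_{n}3.png",im)
im=cv2.imread("pics/raw_side3.png"); cv2.imwrite("pics/side3.png",cv2.resize(im[150:285,170:350],(800,600),interpolation=cv2.INTER_CUBIC))
E
```

```text
clock: 16.05
ee_pos: [0.6162, -0.1449, 0.0898]
eef_rot: [0.0, 0.684, 0.73, 0.0]
wrist_force: [-2.2, 2.1, 9.0]
width: 0.263
rot 2.455 q 2.911 r 69.8 Ftan -0.4 Frad -3.0 Fz 9.0 t 16.05 w 0.263
```

View pics/side3.png

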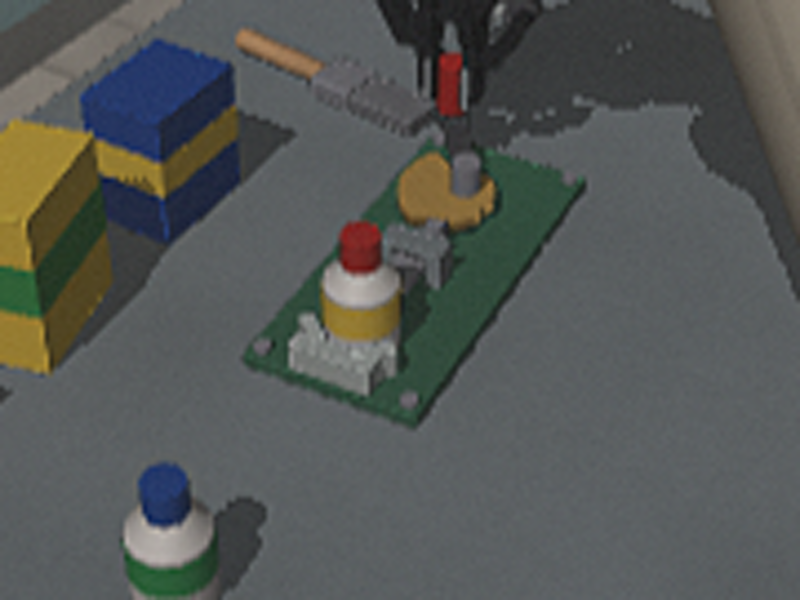

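The bottle has been pushed home in the vee and is still upright. The follower's lobe step has not reached the roller. Releasing and withdrawing upward.

```bash
python3 -m inch '[{"hand":0.3,"dx":0,"dy":0,"dz":0,"yaw":0},{"hand":0.4,"dx":0,"dy":0,"dz":0,"yaw":0},{"hand":0.5,"dx":0,"dy":0,"dz":0,"yaw":0},{"hand":0.5,"dx":0,"dy":0,"dz":0,"yaw":0},{"hand":0.5,"dx":0,"dy":0,"dz":0,"yaw":0},{"hand":0.5,"dx":0,"dy":0,"dz":-15,"yaw":0},{"hand":0.5,"dx":0,"dy":0,"dz":-50,"yaw":0},{"hand":0.5,"dx":0,"dy":0,"dz":-95,"yaw":0},{"hand":0.5,"dx":0,"dy":0,"dz":-140,"yaw":0},{"hand":0.5,"dx":-40,"dy":-20,"dz":-150,"yaw":0},{"hand":0.5,"dx":-80,"dy":-60,"dz":-150,"yaw":0},{"hand":0.5,"dx":-120,"dy":-100,"dz":-150,"yaw":0},{"hand":0.5,"dx":-160,"dy":-140,"dz":-150,"yaw":0},{"hand":0.5,"dx":-190,"dy":-180,"dz":-150,"yaw":0},{"hand":0.5,"dx":-190,"dy":-200,"dz":-150,"yaw":0},{"hand":0.5,"dx":-190,"dy":-200,"dz":-150,"yaw":0},{"hand":0.5,"dx":-190,"dy":-200,"dz":-150,"yaw":0},{"hand":0.5,"dx":-190,"dy":-200,"dz":-150,"yaw":0}]'
python3 - <<'E'
from h import *
B={}
for n in("top","side"):
    im=env.read_camera(n); cv2.imwrite(f"pics/raw_{n}4.png",im)
    B[n]=blobs(im,(172,110,50),(8,255,255)); print(n,B[n][:4])
im=cv2.imread("pics/raw_top4.png"); cv2.imwrite("pics/top4.png",cv2.resize(im[80:240,90:340],(800,512),interpolation=cv2.INTER_CUBIC))
E
```

```text
clock: 17.95
ee_pos: [0.4296, -0.3474, 0.2389]
eef_rot: [0.0, 0.684, 0.73, 0.0]
wrist_force: [0.2, 0.7, -0.2]
width: 0.502
top [([303, 174, 10, 9, 66], [307.3, 177.9]), ([230, 192, 9, 9, 57], [233.9, 196.2]), ([80, 297, 15, 12, 125], [87.1, 302.2]), ([27, 298, 16, 12, 140], [34.0, 302.6])]
side [([268, 162, 7, 14, 89], [271.2, 168.6]), ([246, 200, 10, 11, 91], [250.7, 204.9]), ([264, 353, 18, 26, 396], [272.5, 365.4])]
```

View pics/top4.png

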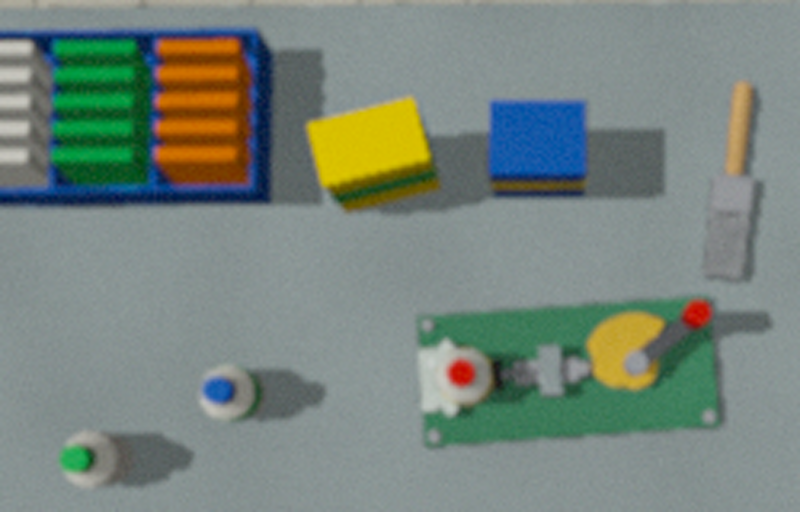

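The bottle sits upright in the vee with the jaw against it, the crank stands where I let it go (knob at (697,314)), and the bystanders are unmoved. I'll check positions and stability over a second.

```bash
python3 -m inch '[{"hand":0.5,"dx":0,"dy":0,"dz":0,"yaw":0},{"hand":0.5,"dx":0,"dy":0,"dz":0,"yaw":0},{"hand":0.5,"dx":0,"dy":0,"dz":0,"yaw":0},{"hand":0.5,"dx":0,"dy":0,"dz":0,"yaw":0},{"hand":0.5,"dx":0,"dy":0,"dz":0,"yaw":0},{"hand":0.5,"dx":0,"dy":0,"dz":0,"yaw":0},{"hand":0.5,"dx":0,"dy":0,"dz":0,"yaw":0},{"hand":0.5,"dx":0,"dy":0,"dz":0,"yaw":0}]' >/dev/null
python3 - <<'E'
from h import *
B=[blobs(env.read_camera(n),(172,110,50),(8,255,255))[:2] for n in("top","side")]
print(B)
k,_=tri(B[0][0][1],B[1][0][1]); b,_=tri(B[0][1][1],B[1][1][1]); d=k[:2]-[.5733,-.0899]
print("knob",k,"q",(np.arctan2(d[1],d[0])%6.2832)-2.464+6.2832*(d[1]>0),"bottle cap",b)
E
```

```text
[[([303, 174, 9, 9, 65], [307.2, 177.9]), ([230, 192, 9, 9, 59], [233.8, 196.2])], [([268, 162, 7, 14, 93], [271.0, 168.6]), ([246, 200, 10, 11, 90], [250.7, 205.0])]]
knob [ 0.61638706 -0.14558381  0.07643855] q 2.9069515456387385 bottle cap [0.56128031 0.07285245 0.09464739]
```

```bash
python3 -c "
from cell import env; print(env.hand_in())"
```

```text
the job is handed in; nothing more can be done
None
```

The red-capped bottle is upright in the nest of the clamp, the crank is on the flat dwell, and the job is handed in with the gripper clear. It took about 19 s of the 72 s.

- **Placing:** I set the bottle down about 5–7 mm short of its final place. The jaw then pushed it home as I cranked.
- **Cranking:** The resistance at the knob rose to about 7 N and fell to about 0 N by a crank angle of about 2.86. I went on to about 2.91 and let go there. I never felt the 20 N of the high lobe.
- **Last checks:**
  - About a second after release the knob still measured at 2.91, so the crank did not spring back.
  - The bottle measured upright, within about 2 mm of the nest position I worked out.
  - In the last picture the cartons, the brush and the blue and green bottles showed no change. The cup and tape were outside that crop, but the arm stayed well away from them.
- **What disagreed:**
  - My first estimate of the shaft position from the image was about 2 mm off. It gave up to 12 N of sideways force at the knob, until I refitted the circle from the measured positions.
  - One move was refused for a missing value and moved nothing; I sent it again.
  - The force at the end of the rise peaked near 7 N, not the stated 9 N. I read it only at intervals.

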